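# Comb the brass tubes square against fence and stop

### The job

Take the small hand rake and comb the five scattered brass tubes across the tray until they lie parallel, side by side in one closed row along the fence on the tray's far side, and press the row shut with the rake. Then, with the rake at their right-hand ends, push the row along the fence until it comes up against the length stop at the left and all ends are square; push firmly enough to feel both fence and stop (about 8 N) but stay well under 18 N, which dents a tube or shifts the stop; do not dig the tines into the mat, and keep the fingers off the tubes. Finally stand the rake on its tines on the open bench, clear of the tray, and leave everything else where it lies.

Things in the scene. Friction and masses are not known exactly. Their poses are not given: they have to be found in the camera images.
- rake_grip (a point): small hand rake standing on its tines on the bench at the robot's right, 82 mm tall, 140 to 220 g; this point is the middle of its wooden grip, 58 mm straight above the tine tips. x: the way it rakes (forwards or backwards), y along its head, z up. Grip 22 mm thick along x, 38 mm wide along y, from 34 to 82 mm above the tips
- rake: the same rake, same axes; origin midway between the tine tips, level with them. Steel head 24 mm along x, 74 mm along y, 18 to 26 mm above the tips; under it two rows of nine 4 mm tines, 8 mm apart, so that no tube passes between them; the rows are 68 mm long over all, their outer faces 10 mm before and behind the origin along x
- tray: low wooden stock tray fixed on the bench, 200 mm along its x, 300 mm along its y, z up; origin at the middle of its underside. Floor, a soft black rubber mat, 6 mm above the bench; walls 8 mm thick and 19 mm high, inside 184 by 284 mm. The wall on its far (+x) side is the fence, which has a rule on top: inner face at tray x = +92 mm
- tray_floor (a point): the middle of the tray's floor, 6 mm above the bench, same axes as the tray
- stop_gauge: length gauge at the tray's left (+y) end: two slotted rails fixed on the ends of the long walls carry an aluminium stop bar, 14 mm wide, lying across the whole inside, as high as the walls, clamped finger-tight by two brass screws. Its face towards the tubes, square to the fence, is set somewhere from tray y = +75 to +120 mm: not measured, find it by sight or feel. Origin: on the rails, tray y = +142 mm
- tube1: thin-walled square brass tube, 7 mm wide, 90 mm long, 7 mm high, about 16 g, lying flat in the tray; origin at the middle of its underside, y along its length (within 20 degrees of the tray's y at the start), z up
- tube2: thin-walled square brass tube, 7 mm wide, 90 mm long, 7 mm high, about 16 g, lying flat in the tray; origin at the middle of its underside, y along its length (within 20 degrees of the tray's y at the start), z up
- tube3: thin-walled square brass tube, 7 mm wide, 90 mm long, 7 mm high, about 16 g, lying flat in the tray; origin at the middle of its underside, y along its length (within 20 degrees of the tray's y at the start), z up
- tube4: thin-walled square brass tube, 7 mm wide, 90 mm long, 7 mm high, about 16 g, lying flat in the tray; origin at the middle of its underside, y along its length (within 20 degrees of the tray's y at the start), z up
- tube5: thin-walled square brass tube, 7 mm wide, 90 mm long, 7 mm high, about 16 g, lying flat in the tray; origin at the middle of its underside, y along its length (within 20 degrees of the tray's y at the start), z up
- flux_jar: bystander: small jar, 40 mm wide, 45 mm high; origin under its centre
- dapping_block: bystander: steel cube of 50 mm with dimples; origin under its centre
- ring_clamp: bystander: wooden ring clamp lying, 144 by 30 mm, 22 mm high; origin under its centre
- chasing_hammer: bystander: hammer lying along its x, 230 mm long; origin under its middle
- dish: bystander: white ceramic dish, 90 mm wide, 28 mm high; origin under its centre
- saw_frame: bystander: jeweller's saw frame lying flat, 250 mm along its x, blade side on its x axis, frame reaching 110 mm to +y; 24 mm high
- pliers: bystander: flat-nose pliers lying along their x, 135 mm long, 45 mm wide, 15 mm high
- bur_stand: bystander: round wooden bur stand, 64 mm wide, 49 mm high; origin under its centre

How it is judged:
By the outcome, as a careful person would: the job done as asked, in the order asked, and still so for the second after the job is handed in, with the robot touching nothing.
It also fails if it takes over 72 s, if anything falls off the work surface, if the arm or the gripper's body presses on something with over 40 N, if the wrist force passes 120 N, or if a joint passes its speed limit or range.

### The arm

A 7-joint arm with a two-finger parallel gripper is mounted at the origin on the work surface. World frame = base frame: x ahead of the robot, y to its left, z up, the work surface at z = 0. Lengths are in m, angles in rad, forces in N, time in s.
With the tool pointing down it reaches from about 0.4 to 0.85 m from the base axis. Payload 10.4 kg.
Tool frame: the origin (TCP) lies midway between the tips of the shut fingers; the grasp point (between the pads) lies 19 mm behind it; z points along the fingers, x is the direction in which the jaws open and shut, and the axes are right-handed (so a half turn about z gives the same grasp; the last joint's range is limited). The gripper opens to 85 mm and grips with 20 to 120 N. Pads are 22 mm wide; open, the fingers measure 114 mm over their backs; the gripper's body (76 mm by 85 mm) begins 54 mm behind the grasp point. The pads swing forward as they close: fully open they stand 13 mm farther back than shut.
Start: joints at [-1.229, 0.332, -0.065, 1.46, 0.022, 1.35, -0.088], TCP at [0.223, 0.584, 0.231] pointing down, gripper open.
Joint ranges: [-2.6, 2.6], [-0.5, 2.12], [-1.47, 1.34], [0.16, 2.42], [-1.27, 4.41], [0.06, 2.06], [-2.6, 2.6]. Speed limits (rad/s): [2.22, 2.22, 2.79, 2.79, 3.14, 3.14, 3.14].

### API

Orientations are given as a unit quaternion [x, y, z, w].
In Python, from workcell import manip, cams gives the robot as it stands.
- The arm moves only by the tool move_arm, never from a script. Its argument "moves" is a list of rows, each a list of 7 numbers: the turn, a rotation vector about the tool's x, y, z in degrees, then the shift along the tool's x, y, z in m, then the finger opening in m, from 0 to 0.0854. A call has 1 to 10 rows; each row is the pose to reach, as a shift and turn from the pose commanded when the call began, along the tool's axes at that moment; what a row does not reach only later rows make up. A row lasts 1/10 s, in which the tool goes at most 50 mm and 8.59 degrees, less where a joint would pass 70% of its speed; a pose out of reach is approached as far as the arm can. A call with a gripper value outside its range is refused whole. The fingers move at their own pace and stop on an object; "grip_force" is the grip in N (left out, the last holds). Time passes only in rows, so rows that repeat a pose let the fingers close. It gives the time, the measured TCP pose, the force and the opening at its end, in the units of the state.
- manip.get_obs(): the state, without advancing time (a new reading comes with each control period).
- cams.camera(name): name is "scene" or "top" or "wrist"; returns the picture (480x640x3 uint8, red, green, blue); there is no depth.
- cams.camera_params(name): a dict with "fx", "fy", "cx", "cy" (pixels), "xyz" and "rotation" of the camera in the world. Camera axes: x right, y up, looking along -z (the intrinsics and any distortion apply to the point x, -y, -z); pixel columns grow to the right and rows downward; lengths in m; the calibration is good to about 2 mm. A picture is of the moment at which its call begins: read the wrist's pose just before it. camera_params takes no time and is no camera call; for the wrist camera it gives the pose at the moment of the call.
- manip.hand_in(): hands the job in, once; it reports no verdict.
The state is a dict: "clock": time; "joint_pos": joint angles; "joint_velocities": joint speeds; "tau": joint torques, N m; "position": TCP position; "ee_rot": TCP orientation; "ft_force": force on the tool from outside, world axes, zero at the start; "torque": the same for the moment, N m; "grip_width": opening from 0.0 (shut) to 1.0 (fully open).
Only numpy, scipy, OpenCV 4.12 (cv2) and the standard library are available. Lean on these libraries where they do the work, as an engineer would, in place of code of your own. Each camera call takes 0.05 s, during which the arm holds its last target. There are 200 camera calls.

## Working session

There is one attempt and no reset: what is moved stays moved. The work goes in short steps, Python scripts to look and compute and a tool call to move; the robot and the scene stay as the last step left them, time stands still between calls to the robot, and variables do not carry over. Pictures are saved under pics/ and viewed, about 8 in all and at most 12, crops included, and the job is handed in when it is done.

Besides the shell and the picture viewer there is one more tool, called after ">>>" as name(argument=value, ...), one argument or row to a line, values as JSON. move_arm: Moves the arm, as the interface text tells. Its arguments: {"type":"object","properties":{"moves":{"type":"array","items":{"type":"array","items":{"type":"number"}}},"grip_force":{"type":"number"}},"required":["moves"]}

```bash
mkdir -p pics; ls
python3 - <<'E'
from workcell import manip,cams
import cv2
print(manip.get_obs())
for n in("top","scene"):
    im=cams.camera(n); cv2.imwrite(f"pics/{n}0.png",im[:,:,::-1]); print(n,cams.camera_params(n))
E
```

```text
pics
{'clock': 0.0, 'joint_pos': array([-1.22860595,  0.3329163 , -0.06471402,  1.46096133,  0.02159484,
        1.34990773, -0.08849808]), 'joint_velocities': array([-0.0009761 ,  0.00010741,  0.00083015, -0.00059562,  0.00203054,
        0.00117815, -0.00177325]), 'tau': array([ 2.71172739e-04, -6.25456309e+01,  4.94785141e-02, -3.91608775e+01,
        1.61732209e-02,  9.93984228e-03,  1.95107435e-05]), 'position': array([0.22282847, 0.58351176, 0.23047867]), 'ee_rot': array([ 8.23626006e-01,  5.67132826e-01, -5.99083912e-04,  4.48968333e-04]), 'ft_force': array([-0.04597778, -0.55742569, -0.16525343]), 'torque': array([-0.00789913, -0.00756641,  0.02813226]), 'grip_width': 1.0010813082189751}
top {'fx': 440.4607840578814, 'fy': 440.4607840578814, 'cx': 314.0256907777076, 'cy': 239.2207530245673, 'xyz': array([ 0.48068533, -0.02638822,  1.28091887]), 'rotation': array([-0.01953512,  0.02522466,  0.71560647, -0.69777466])}
scene {'fx': 563.8613912188539, 'fy': 563.8613912188539, 'cx': 321.8725688696819, 'cy': 244.51538578926372, 'xyz': array([1.36921954, 0.31187591, 1.32335047]), 'rotation': array([0.17249229, 0.24672331, 0.79035101, 0.53359095])}
```

View pics/top0.png

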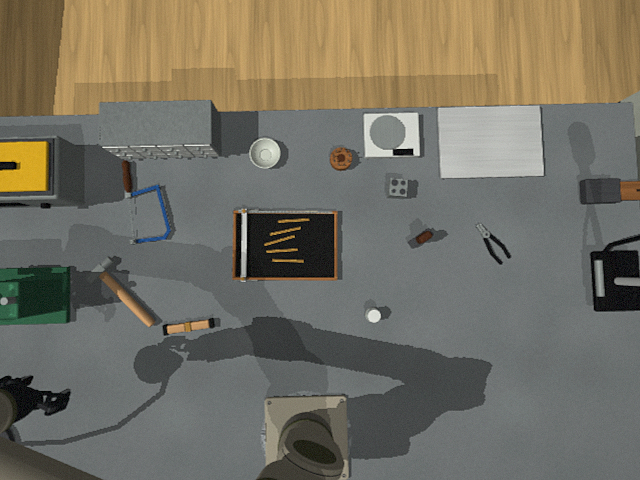

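View pics/scene0.png

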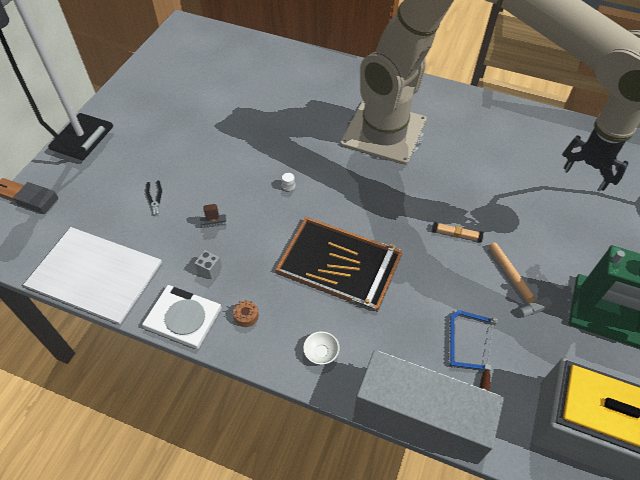

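```bash
cat > h.py <<'E'
import numpy as np, cv2
from scipy.spatial.transform import Rotation as R
from workcell import manip,cams
def p2w(p,u,v,z):
    d=R.from_quat(p["rotation"]).apply([(u-p["cx"])/p["fx"],-(v-p["cy"])/p["fy"],-1]); o=p["xyz"]
    return o+d*(z-o[2])/d[2]
def w2p(p,w):
    c=R.from_quat(p["rotation"]).inv().apply(np.asarray(w)-p["xyz"])
    return p["cx"]+p["fx"]*c[0]/-c[2], p["cy"]-p["fy"]*c[1]/-c[2]
def crop(im,u0,v0,w,h,s,name):
    cv2.imwrite(name,cv2.resize(im[v0:v0+h,u0:u0+w,::-1],None,fx=s,fy=s,interpolation=cv2.INTER_CUBIC))
def st():
    o=manip.get_obs(); r=R.from_quat(o["ee_rot"])
    return o,r
def row(pos,yaw,o=None):
    """row values: tool straight down with tool x axis at world angle yaw (deg), TCP at pos, from the current pose"""
    o=o or manip.get_obs(); r=R.from_quat(o["ee_rot"]); a=np.radians(yaw)
    T=R.from_matrix(np.array([[np.cos(a),np.sin(a),0],[np.sin(a),-np.cos(a),0],[0,0,-1]]).T)
    return np.round(np.degrees((r.inv()*T).as_rotvec()),2), np.round(r.inv().apply(np.asarray(pos)-o["position"]),4)
E
python3 - <<'E'
from h import *
p=cams.camera_params("top")
for n,u,v,z in [("TL",233,210,.019),("TR",338,210,.019),("BL",234,280,.019),("BR",340,280,.019),("rakegrip",425,236,.082),("rakehead",418,240,.022),("jar",374,315,.045),("dap",398,187,.05),("bur",341,158,.05),("clamp",190,326,.022)]:
    print(n,p2w(p,u,v,z).round(3))
im=cv2.imread("pics/top0.png")[:,:,::-1]
a=cv2.resize(im[204:286,228:346],None,fx=6,fy=6,interpolation=cv2.INTER_CUBIC)
cv2.imwrite("pics/c0.png",a[:,:,::-1])
o,r=st(); print(row([.5,-.12,.30],90), r.as_euler("xyz",degrees=True))
w=cams.camera_params("wrist"); print(w, r.inv().apply(w["xyz"]-o["position"]), (r.inv()*R.from_quat(w["rotation"])).as_matrix().round(3))
E
```

```text
TL [0.651 0.194 0.019]
TR [ 0.643 -0.109  0.019]
BL [0.45  0.193 0.019]
BR [ 0.442 -0.109  0.019]
rakegrip [ 0.558 -0.341  0.082]
rakehead [ 0.551 -0.336  0.022]
jar [ 0.343 -0.199  0.045]
dap [ 0.7   -0.278  0.05 ]
bur [ 0.787 -0.12   0.05 ]
clamp [0.324 0.319 0.022]
(array([-1.00e-02,  7.00e-02, -2.09e+01]), array([-0.5585,  0.5099, -0.0686])) [1.79995596e+02 7.37903355e-02 6.91010169e+01]
{'fx': 403.1432056492969, 'fy': 403.1432056492969, 'cx': 325.8673589260871, 'cy': 235.1343509982754, 'xyz': array([0.14602476, 0.61230618, 0.37390625]), 'rotation': array([-0.13436715, -0.09135855,  0.56002841,  0.81238369])} [-0.00073212 -0.0820517  -0.14331782] [[ 1.    -0.001  0.001]
 [-0.001 -0.947 -0.321]
 [ 0.001  0.321 -0.947]]
```

```bash
python3 -c "
from h import *
print(row([.45,.3,.25],90),row([.55,.04,.25],90))"
```

```text
(array([-1.00e-02,  7.00e-02, -2.09e+01]), array([-0.1839,  0.3133, -0.0191])) (array([-1.00e-02,  7.00e-02, -2.09e+01]), array([-0.3911,  0.4995, -0.0189]))
```

>>> move_arm(
  moves=[
    [0, 0, -21, -0.391, 0.4995, -0.019, 0.085],
    [0, 0, -21, -0.391, 0.4995, -0.019, 0.085],
    [0, 0, -21, -0.391, 0.4995, -0.019, 0.085],
    [0, 0, -21, -0.391, 0.4995, -0.019, 0.085],
    [0, 0, -21, -0.391, 0.4995, -0.019, 0.085],
    [0, 0, -21, -0.391, 0.4995, -0.019, 0.085],
    [0, 0, -21, -0.391, 0.4995, -0.019, 0.085],
    [0, 0, -21, -0.391, 0.4995, -0.019, 0.085],
    [0, 0, -21, -0.391, 0.4995, -0.019, 0.085],
    [0, 0, -21, -0.391, 0.4995, -0.019, 0.085],
  ],
)

```text
clock: 1.1
position: [0.481, 0.1542, 0.2463]
ee_rot: [0.706, 0.708, 0.0, -0.0]
ft_force: [1.1, 1.7, 0.1]
grip_width: 0.995
```

```bash
python3 -c "
from h import *
print(row([.55,.04,.25],90),manip.get_obs()['position'])"
```

```text
(array([-0.  , -0.01,  0.11]), array([-0.1143,  0.0688, -0.0037])) [0.48095205 0.15415008 0.24627318]
```

>>> move_arm(
  moves=[
    [0, 0, 0, -0.112, 0.069, -0.004, 0.085],
    [0, 0, 0, -0.112, 0.069, -0.004, 0.085],
    [0, 0, 0, -0.112, 0.069, -0.004, 0.085],
    [0, 0, 0, -0.112, 0.069, -0.004, 0.085],
    [0, 0, 0, -0.112, 0.069, -0.004, 0.085],
  ],
)

```text
clock: 1.6
position: [0.5495, 0.0439, 0.2498]
ee_rot: [0.707, 0.707, -0.0, -0.0]
ft_force: [0.1, 0.3, -1.1]
grip_width: 0.997
```

Run:
```python
from h import *
p=cams.camera_params("wrist"); im=cams.camera("wrist"); print(p,manip.get_obs()["position"])
import pickle; pickle.dump((p,im),open("w1.pkl","wb")); cv2.imwrite("pics/w1.png",im[:,:,::-1])
print(row([.53,-.30,.25],90))
```

```text
{'fx': 403.1432056492969, 'fy': 403.1432056492969, 'cx': 325.8673589260871, 'cy': 235.1343509982754, 'xyz': array([0.46734452, 0.04300123, 0.39315077]), 'rotation': array([-0.11469461, -0.11417063,  0.69821824,  0.69735322])} [0.54923499 0.04502066 0.24981815]
(array([-0.05, -0.02,  0.13]), array([-3.45e-01, -2.00e-02, -3.00e-04]))
```

View pics/w1.png

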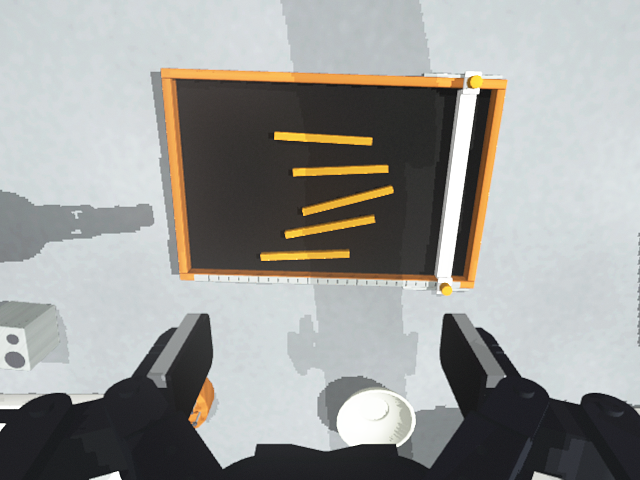

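Run:
```python
from h import *; import pickle
p,im=pickle.load(open("w1.pkl","rb"))
for n,u,v,z in [("o nearR",161,69,.019),("o nearL",507,80,.019),("o farR",180,279,.019),("o farL",475,288,.019),("stop near",458,95,.019),("stop far",439,278,.019)]:
    print(n,p2w(p,u,v,z).round(4))
q=[(275,136,372,142),(293,172,388,169),(303,212,393,189),(286,235,375,218),(261,257,349,254)]
for a,b,c,d in q:
    A=p2w(p,a,b,.013);B=p2w(p,c,d,.013); print(A[:2].round(4),B[:2].round(4),np.linalg.norm(A-B).round(4))
crop(im,155,60,360,240,2.2,"pics/c1.png")
```

```text
o nearR [ 0.4428 -0.0992  0.019 ]
o nearL [0.4514 0.1996 0.019 ]
o farR [ 0.6407 -0.1055  0.019 ]
o farL [0.6504 0.1956 0.019 ]
stop near [0.4637 0.1585 0.019 ]
stop far [0.6392 0.1577 0.019 ]
[ 0.4994 -0.0041] [0.5047 0.0853] 0.0895
[0.5325 0.0117] [0.5296 0.1013] 0.0897
[0.5717 0.0204] [0.5487 0.107 ] 0.0896
[0.5954 0.0031] [0.5777 0.091 ] 0.0896
[ 0.619  -0.0229] [0.6156 0.0662] 0.0892
```

>>> move_arm(
  moves=[
    [0, 0, 0, -0.365, -0.02, 0, 0.085],
    [0, 0, 0, -0.365, -0.02, 0, 0.085],
    [0, 0, 0, -0.365, -0.02, 0, 0.085],
    [0, 0, 0, -0.365, -0.02, 0, 0.085],
    [0, 0, 0, -0.365, -0.02, 0, 0.085],
    [0, 0, 0, -0.365, -0.02, 0, 0.085],
    [0, 0, 0, -0.365, -0.02, 0, 0.085],
    [0, 0, 0, -0.365, -0.02, 0, 0.085],
    [0, 0, 0, -0.365, -0.02, 0, 0.085],
    [0, 0, 0, -0.365, -0.02, 0, 0.085],
  ],
)

```text
clock: 2.65
position: [0.531, -0.3188, 0.2498]
ee_rot: [0.706, 0.708, 0.0, -0.001]
ft_force: [0.5, 0.7, -0.6]
grip_width: 0.992
```

Run:
```python
from h import *
p=cams.camera_params("wrist"); im=cams.camera("wrist"); print(p,manip.get_obs()["position"])
import pickle; pickle.dump((p,im),open("w2.pkl","wb")); cv2.imwrite("pics/w2.png",im[:,:,::-1])
```

```text
{'fx': 403.1432056492969, 'fy': 403.1432056492969, 'cx': 325.8673589260871, 'cy': 235.1343509982754, 'xyz': array([ 0.44872992, -0.32010048,  0.3931717 ]), 'rotation': array([-0.11422682, -0.11516839,  0.69928176,  0.69619932])} [ 0.53129106 -0.31818751  0.24997044]
```

View pics/w2.png

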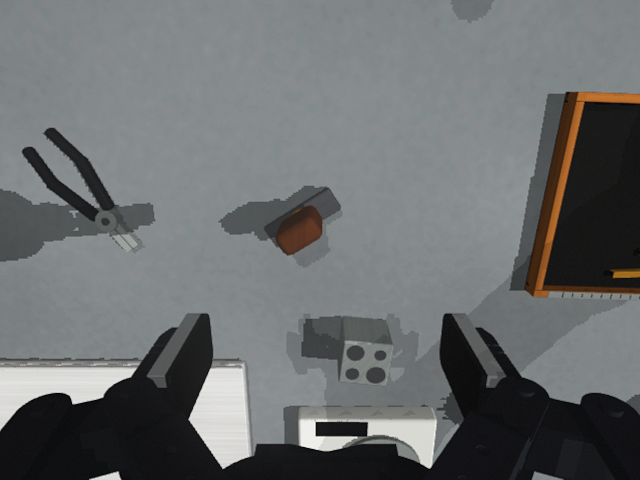

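Run:
```python
from h import *; import pickle
p,im=pickle.load(open("w2.pkl","rb"))
a=cv2.resize(im[170:270,240:370],None,fx=6,fy=6,interpolation=cv2.INTER_CUBIC)
p1,i1=pickle.load(open("w1.pkl","rb"))
cv2.imwrite("pics/c2.png",a[:,:,::-1])
```

```text
(no output)
```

View pics/c2.png

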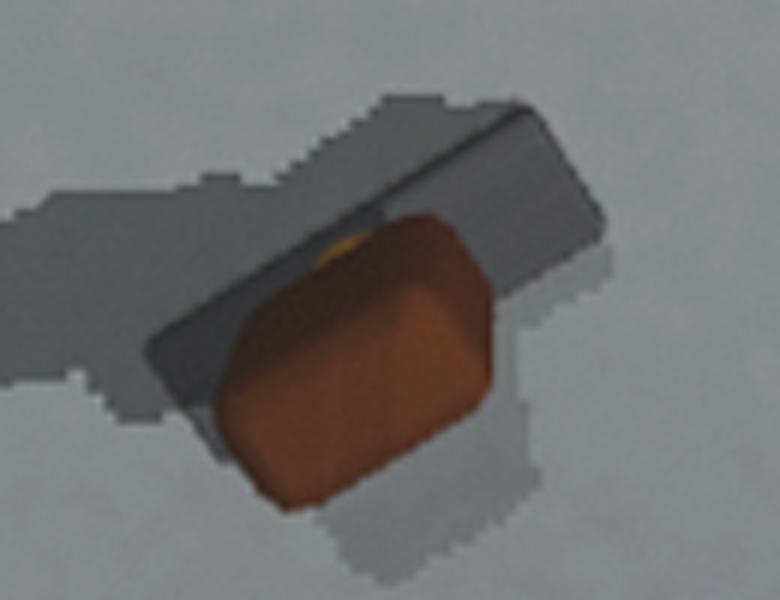

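View pics/c1.png

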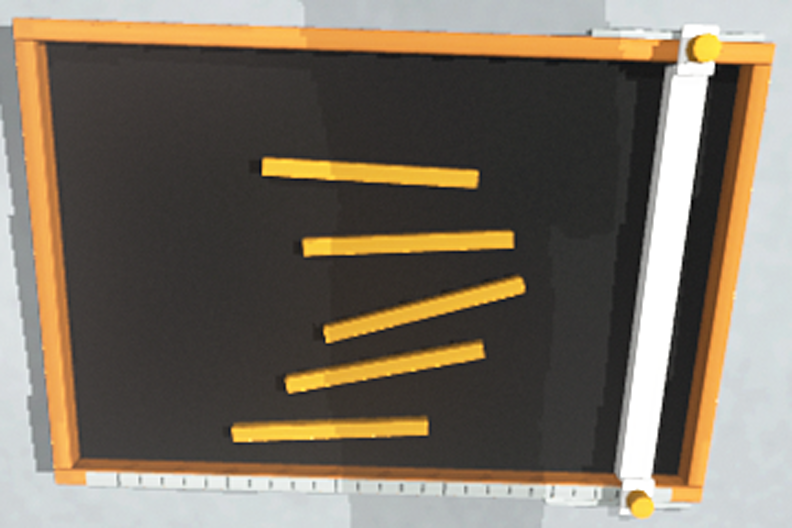

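Run:
```python
from h import *; import pickle
p,im=pickle.load(open("w2.pkl","rb"))
P=[p2w(p,240+u/6,170+v/6,.026)[:2] for u,v in [(527,103),(605,225),(147,352),(228,462)]]
A,B,C,D=P; print(np.round(P,4)); print("sizes",np.linalg.norm(A-B),np.linalg.norm(A-C),np.linalg.norm(B-D))
c=(A+B+C+D)/4; d=A-C; print("centre",c,"y-axis ang",np.degrees(np.arctan2(d[1],d[0])), "x ang", np.degrees(np.arctan2(*(A-B)[::-1])))
p1,i1=pickle.load(open("w1.pkl","rb"))
for n,u,v in [("nR",15,18),("nL",774,44),("fR",57,484),("fL",700,502),("fence in R",80,461),("fence in L",612,479),("stop n",674,72),("stop f",626,476)]:
    print(n,p2w(p1,155+u/2.2,60+v/2.2,.019)[:2].round(4))
```

```text
[[ 0.526  -0.3177]
 [ 0.5453 -0.3054]
 [ 0.5665 -0.378 ]
 [ 0.5852 -0.3657]]
sizes 0.022932094281177092 0.07265975449074391 0.07231651567378265
centre [ 0.55574951 -0.34171186] y-axis ang 123.90212526405602 x ang -147.46611818782088
nR [ 0.4422 -0.0984]
nL [0.4514 0.1994]
fR [ 0.6419 -0.1047]
fL [0.6506 0.1938]
fence in R [ 0.6303 -0.0928]
fence in L [0.6389 0.1518]
stop n [0.4618 0.1612]
stop f [0.6374 0.1581]
```

```bash
python3 -c "
from h import *
print(row([.5557,-.3417,.14],33.3),row([.5557,-.3417,.0415],33.3),manip.get_obs()['joint_pos'])"
```

```text
(array([-4.000e-02, -8.000e-02,  5.698e+01]), array([-0.0238,  0.0243,  0.1099])) (array([-4.000e-02, -8.000e-02,  5.698e+01]), array([-0.024 ,  0.0243,  0.2084])) [-0.01254171  0.34526305  0.62166608  1.47876693 -0.2033866   1.38302206
  2.19494411]
```

>>> move_arm(
  moves=[
    [0, 0, 57, -0.024, 0.0243, 0.11, 0.06],
    [0, 0, 57, -0.024, 0.0243, 0.11, 0.06],
    [0, 0, 57, -0.024, 0.0243, 0.11, 0.06],
    [0, 0, 57, -0.024, 0.0243, 0.11, 0.06],
    [0, 0, 57, -0.024, 0.0243, 0.11, 0.06],
    [0, 0, 57, -0.024, 0.0243, 0.11, 0.06],
    [0, 0, 57, -0.024, 0.0243, 0.11, 0.06],
    [0, 0, 57, -0.024, 0.0243, 0.11, 0.06],
    [0, 0, 57, -0.024, 0.0243, 0.11, 0.06],
  ],
)

```text
clock: 3.6
position: [0.5554, -0.3429, 0.1402]
ee_rot: [0.958, 0.287, 0.0, -0.0]
ft_force: [-0.3, -0.6, -0.4]
grip_width: 0.7
```

Run:
```python
from h import *
print(row([.5557,-.3417,.0415],33.3),manip.get_obs()['joint_pos'])
p=cams.camera_params("wrist"); im=cams.camera("wrist"); 
cv2.imwrite("pics/w3.png",im[:,:,::-1])
c=np.array([.5557,-.3417]);a=np.radians(33.3);x=np.array([np.cos(a),np.sin(a)]);y=np.array([-x[1],x[0]])
for i,j in((1,1),(-1,1),(1,-1),(-1,-1)):
    print(np.round(w2p(p,[*(c+i*.012*x+j*.037*y),.026])),np.round(w2p(p,[*(c+i*.011*x+j*.019*y),.082])))
```

```text
(array([-0.04, -0.04,  0.11]), array([ 0.0008, -0.0008,  0.0987])) [-0.07211781  0.55311594  0.77798044  1.52781027 -0.40333661  1.22722552
  1.35154523]
[347. 171.] [349. 224.]
[309. 171.] [307. 223.]
[345. 277.] [348. 289.]
[310. 277.] [308. 289.]
```

View pics/w3.png

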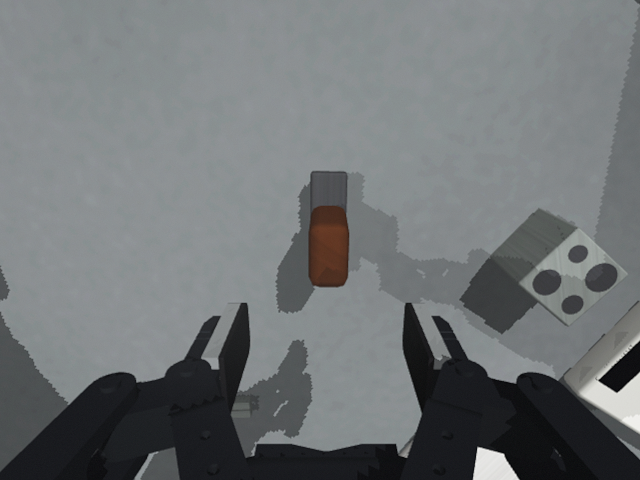

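>>> move_arm(
  moves=[
    [0, 0, 0, 0.0008, -0.0005, 0.045, 0.06],
    [0, 0, 0, 0.0008, -0.0005, 0.085, 0.06],
    [0, 0, 0, 0.0008, -0.0005, 0.0985, 0.06],
    [0, 0, 0, 0.0008, -0.0005, 0.0985, 0.06],
    [0, 0, 0, 0.0008, -0.0005, 0.0985, 0.01],
    [0, 0, 0, 0.0008, -0.0005, 0.0985, 0.01],
    [0, 0, 0, 0.0008, -0.0005, 0.0985, 0.01],
    [0, 0, 0, 0.0008, -0.0005, 0.0985, 0.01],
    [0, 0, 0, 0.0008, -0.0005, 0.0985, 0.01],
  ],
  grip_force=70,
)

```text
clock: 4.55
position: [0.5561, -0.3445, 0.0437]
ee_rot: [0.959, 0.285, 0.001, 0.001]
ft_force: [-0.9, 0.9, 7.5]
grip_width: 0.249
```

Run:
```python
from h import *
o=manip.get_obs(); print(o["position"],o["ft_force"],o["torque"],o["grip_width"])
```

```text
[ 0.55605098 -0.34453206  0.04365013] [-0.94005914  0.89660089  7.49192884] [0.09356811 0.14006741 0.04399218] 0.24889677223002982
```

Run:
```python
from h import *
print(row([.5557,-.3417,.12],33.3)); print(row([.475,.045,.11],-1.75)); print(row([.475,.045,.052],-1.75))
```

```text
(array([ 0.14, -0.1 , -0.19]), array([ 0.0014, -0.0024, -0.0764]))
(array([ 0.1 , -0.13, 34.86]), array([ 0.145 , -0.3704, -0.067 ]))
(array([ 0.1 , -0.13, 34.86]), array([ 0.1449, -0.3705, -0.009 ]))
```

>>> move_arm(
  moves=[
    [0, 0, 0, 0, 0, -0.03, 0.01],
    [0, 0, 0, 0, 0, -0.07, 0.01],
    [0, 0, 35, 0.145, -0.37, -0.07, 0.01],
    [0, 0, 35, 0.145, -0.37, -0.07, 0.01],
    [0, 0, 35, 0.145, -0.37, -0.07, 0.01],
    [0, 0, 35, 0.145, -0.37, -0.07, 0.01],
    [0, 0, 35, 0.145, -0.37, -0.07, 0.01],
    [0, 0, 35, 0.145, -0.37, -0.07, 0.01],
    [0, 0, 35, 0.145, -0.37, -0.07, 0.01],
    [0, 0, 35, 0.145, -0.37, -0.07, 0.01],
  ],
)

```text
clock: 5.55
position: [0.4748, 0.042, 0.1122]
ee_rot: [1.0, -0.017, 0.0, -0.001]
ft_force: [0.9, 0.3, -1.5]
grip_width: 0.249
```

>>> move_arm(
  moves=[
    [0, 0, 0, 0, 0, 0, 0.01],
    [0, 0, 0, 0, 0, 0, 0.01],
    [0, 0, 0, 0, 0, 0, 0.01],
  ],
)

```text
clock: 5.85
position: [0.4757, 0.0391, 0.112]
ee_rot: [1.0, -0.017, 0.0, -0.0]
ft_force: [0.9, -1.0, -2.5]
grip_width: 0.245
```

Run:
```python
from h import *
print(row([.475,.045,.11],-1.75),row([.475,.045,.052],-1.75)); o=manip.get_obs(); print(o["position"],o["ft_force"],o["torque"],o["grip_width"],o["joint_pos"])
p=cams.camera_params("wrist"); im=cams.camera("wrist"); print(p)
import pickle; pickle.dump((p,im),open("w4.pkl","wb"));cv2.imwrite("pics/w4.png",im[:,:,::-1])
```

```text
(array([-0.02, -0.02, -0.22]), array([-0.0009, -0.0059,  0.002 ])) (array([-0.02, -0.02, -0.22]), array([-0.0009, -0.0059,  0.06  ]))
[0.47571025 0.03907376 0.1120352 ] [ 0.88262497 -1.03056851 -2.50936931] [-0.074925    0.02297365 -0.04533832] 0.24481295829179586 [-1.08660037  0.15459172  0.98812124  2.02399056 -0.15023915  1.03659489
 -0.06160474]
{'fx': 403.1432056492969, 'fy': 403.1432056492969, 'cx': 325.8673589260871, 'cy': 235.1343509982754, 'xyz': array([0.47866937, 0.12062072, 0.25538092]), 'rotation': array([-0.16256046,  0.00255128, -0.01667825,  0.98655432])}
```

View pics/w4.png

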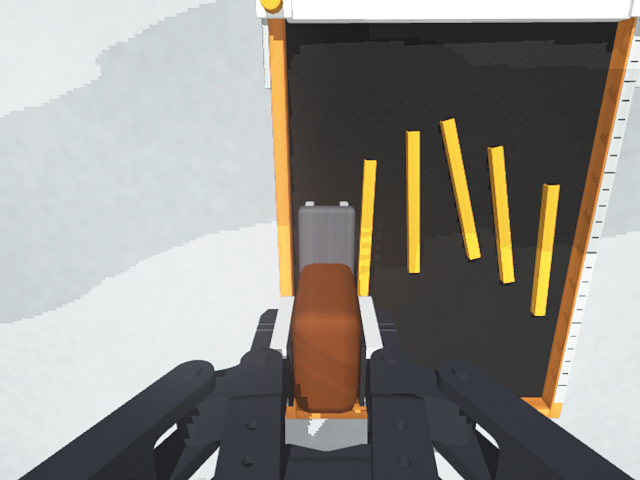

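>>> move_arm(
  moves=[
    [0, 0, 0, -0.001, -0.004, 0.02, 0.01],
    [0, 0, 0, -0.001, -0.004, 0.04, 0.01],
    [0, 0, 0, -0.001, -0.004, 0.055, 0.01],
    [0, 0, 0, -0.001, -0.004, 0.06, 0.01],
    [0, 0, 0, -0.001, -0.004, 0.06, 0.01],
    [0, 0, 0, -0.001, -0.004, 0.06, 0.01],
  ],
)

```text
clock: 6.5
position: [0.4752, 0.0434, 0.0524]
ee_rot: [1.0, -0.017, 0.0, -0.0]
ft_force: [-0.2, 0.2, -1.0]
grip_width: 0.248
```

Run:
```python
from h import *
o=manip.get_obs(); print(o["position"],o["ft_force"],o["torque"],o["grip_width"]); print(row([.475,.045,.052],-1.75))
```

```text
[0.47521024 0.04339    0.05238879] [-0.16766046  0.15659922 -0.95364724] [-0.01393294  0.03226183 -0.0141674 ] 0.24794441373712658
(array([-0.  , -0.04, -0.23]), array([-0.0003, -0.0016,  0.0004]))
```

>>> move_arm(
  moves=[
    [0, 0, 0, 0.008, -0.001, 0.0, 0.01],
    [0, 0, 0, 0.018, -0.001, 0.0, 0.01],
    [0, 0, 0, 0.028, -0.001, 0.0, 0.01],
    [0, 0, 0, 0.038, -0.001, 0.0, 0.01],
    [0, 0, 0, 0.048, -0.001, 0.0, 0.01],
    [0, 0, 0, 0.058, -0.001, 0.0, 0.01],
    [0, 0, 0, 0.068, -0.001, 0.0, 0.01],
    [0, 0, 0, 0.078, -0.001, 0.0, 0.01],
    [0, 0, 0, 0.088, -0.001, 0.0, 0.01],
    [0, 0, 0, 0.094, -0.001, 0.0, 0.01],
  ],
)

```text
clock: 7.5
position: [0.5696, 0.0419, 0.0517]
ee_rot: [1.0, -0.017, 0.0, 0.0]
ft_force: [-1.4, -0.5, -0.8]
grip_width: 0.248
```

Run:
```python
from h import *
o=manip.get_obs(); print(o["position"],o["ft_force"],o["torque"],o["grip_width"])
p=cams.camera_params("wrist"); im=cams.camera("wrist")
cv2.imwrite("pics/w5.png",im[:,:,::-1])
```

```text
[0.56959796 0.04188246 0.05171324] [-1.43852918 -0.45417885 -0.78407504] [0.0491775  0.25687745 0.0204692 ] 0.24755109126583386
```

View pics/w5.png

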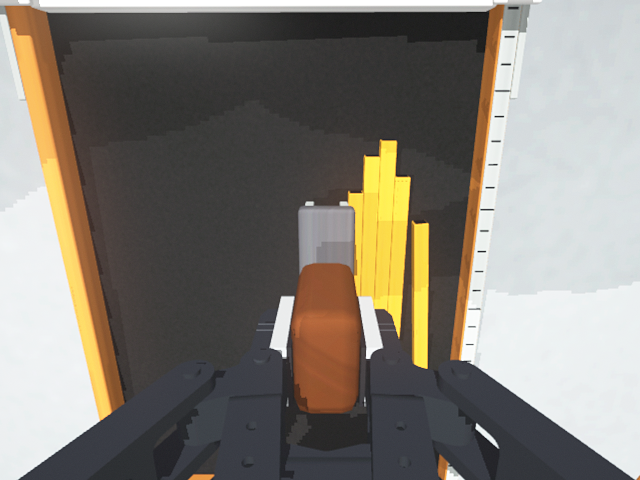

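>>> move_arm(
  moves=[
    [0, 0, 0, 0.004, -0.001, 0, 0.01],
    [0, 0, 0, 0.008, -0.002, 0, 0.01],
    [0, 0, 0, 0.012, -0.002, 0, 0.01],
    [0, 0, 0, 0.016, -0.002, 0, 0.01],
    [0, 0, 0, 0.018, -0.002, 0, 0.01],
    [0, 0, 0, 0.02, -0.002, 0, 0.01],
    [0, 0, 0, 0.021, -0.002, 0, 0.01],
    [0, 0, 0, 0.022, -0.002, 0, 0.01],
  ],
)

```text
clock: 8.35
position: [0.5906, 0.0432, 0.0518]
ee_rot: [1.0, -0.017, -0.0, -0.0]
ft_force: [-0.2, -0.5, -2.0]
grip_width: 0.251
```

>>> move_arm(
  moves=[
    [0, 0, 0, 0.0005, 0, 0, 0.01],
    [0, 0, 0, 0.001, 0, 0, 0.01],
    [0, 0, 0, 0.001, 0, 0, 0.01],
  ],
)

```text
clock: 8.65
position: [0.5917, 0.0432, 0.0518]
ee_rot: [1.0, -0.017, 0.0, -0.0]
ft_force: [0.2, 0.9, -2.2]
grip_width: 0.248
```

>>> move_arm(
  moves=[
    [0, 0, 0, 0.0005, 0, 0, 0.01],
    [0, 0, 0, 0.001, 0, 0, 0.01],
    [0, 0, 0, 0.0015, 0, 0, 0.01],
    [0, 0, 0, 0.002, 0, 0, 0.01],
    [0, 0, 0, 0.002, 0, 0, 0.01],
  ],
)

```text
clock: 9.15
position: [0.5928, 0.0431, 0.0515]
ee_rot: [1.0, -0.017, -0.001, -0.0]
ft_force: [-6.1, 0.6, 1.7]
grip_width: 0.245
```

>>> move_arm(
  moves=[
    [0, 0, 0, 0.0005, 0, 0, 0.01],
    [0, 0, 0, 0.001, 0, 0, 0.01],
    [0, 0, 0, 0.001, 0, 0, 0.01],
  ],
)

```text
clock: 9.45
position: [0.593, 0.0432, 0.0513]
ee_rot: [1.0, -0.017, -0.002, -0.0]
ft_force: [-8.4, 0.1, 4.2]
grip_width: 0.247
```

>>> move_arm(
  moves=[
    [0, 0, 0, -0.004, 0, 0, 0.01],
    [0, 0, 0, -0.012, 0, -0.002, 0.01],
    [0, 0, 0, -0.012, 0, -0.025, 0.01],
    [0, 0, 0, -0.012, 0, -0.06, 0.01],
    [0, 0, -25, -0.005, 0.04, -0.06, 0.01],
    [0, 0, -45, 0.005, 0.08, -0.06, 0.01],
    [0, 0, -60, 0.005, 0.103, -0.06, 0.01],
    [0, 0, -75, 0.005, 0.103, -0.06, 0.01],
    [0, 0, -90, 0.005, 0.103, -0.06, 0.01],
    [0, 0, -90, 0.005, 0.103, -0.06, 0.01],
  ],
)

```text
clock: 10.45
position: [0.5962, -0.0604, 0.112]
ee_rot: [0.906, 0.422, 0.0, 0.0]
ft_force: [-0.0, 0.1, -2.4]
grip_width: 0.247
```

>>> move_arm(
  moves=[
    [0, 0, -20, 0, 0, 0, 0.01],
    [0, 0, -20, 0, 0, 0, 0.01],
    [0, 0, -20, 0, 0, 0, 0.01],
  ],
)

```text
clock: 10.75
position: [0.5962, -0.0602, 0.1121]
ee_rot: [0.819, 0.573, 0.0, 0.0]
ft_force: [-0.2, 0.2, -2.8]
grip_width: 0.251
```

Run:
```python
from h import *
o=manip.get_obs(); print(o["position"],o["ft_force"],o["torque"],o["grip_width"],o["joint_pos"],R.from_quat(o["ee_rot"]).as_euler("xyz",degrees=True))
print(row([.5976,-.0592,.053],88.25))
p=cams.camera_params("wrist"); im=cams.camera("wrist")
cv2.imwrite("pics/w6.png",im[:,:,::-1])
import pickle; pickle.dump((p,im),open("w6.pkl","wb"))
```

```text
[ 0.59623203 -0.06017593  0.11209557] [-0.19229653  0.19639649 -2.84908933] [-0.0610094   0.03104583 -0.01123476] 0.2512589565797192 [-0.47134054  0.41633385  0.62201329  1.70319272 -0.26684538  1.10680417
  1.45172683] [ 1.79938687e+02 -2.54852193e-02  6.99716372e+01]
(array([  0.06,  -0.02, -18.28]), array([0.0014, 0.0009, 0.0591]))
```

View pics/w6.png

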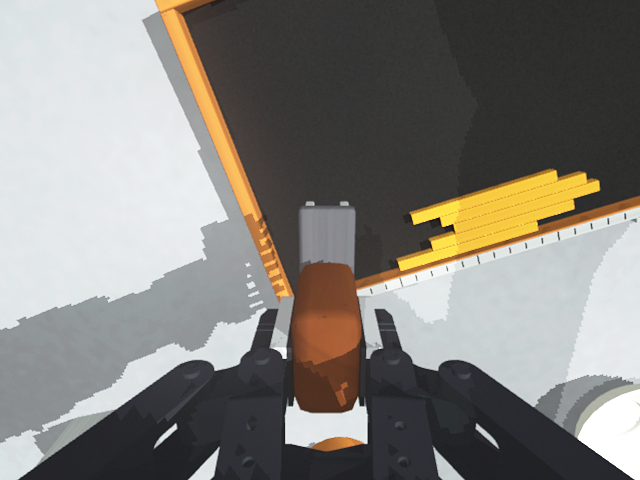

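Run:
```python
from h import *; import pickle
p,im=pickle.load(open("w6.pkl","rb"))
o=manip.get_obs(); r=R.from_quat(o["ee_rot"])
for d in (-.0025,0,.0025): print(d, w2p(p,o["position"]+r.apply([0.012,-.037-d,.0177])))
cx,cy=.5458,.0475;t=np.radians(-1.75)
for u,v in [(398,261),(410,214),(430,239),(441,219),(454,229),(557,170),(586,174),(600,183),(575,204),(538,226)]:
    w=p2w(p,u,v,.013)[:2]-[cx,cy]; print(u,v,(np.array([[np.cos(t),np.sin(t)],[-np.sin(t),np.cos(t)]])@w).round(4))
```

```text
-0.0025 (np.float64(356.68107208455376), np.float64(219.39171994166938))
0 (np.float64(356.8329820393011), np.float64(213.59723081119645))
0.0025 (np.float64(356.9863575906442), np.float64(207.74683761861965))
398 261 [ 0.085 -0.068]
410 214 [ 0.0567 -0.0527]
430 239 [ 0.0768 -0.0447]
441 219 [ 0.066  -0.0351]
454 229 [ 0.075  -0.0288]
557 170 [0.0577 0.0381]
586 174 [0.0657 0.0544]
600 183 [0.0739 0.0619]
575 204 [0.0824 0.0458]
538 226 [0.0896 0.0219]
```

>>> move_arm(
  moves=[
    [0, 0, -8, 0.001, 0.001, 0.0, 0.01],
    [0, 0, -18.3, 0.001, 0.001, 0.01, 0.01],
    [0, 0, -18.3, 0.001, 0.001, 0.03, 0.01],
    [0, 0, -18.3, 0.001, 0.001, 0.045, 0.01],
    [0, 0, -18.3, 0.001, 0.001, 0.05, 0.01],
    [0, 0, -18.3, 0.001, 0.001, 0.05, 0.01],
  ],
)

```text
clock: 11.4
position: [0.5971, -0.0594, 0.0611]
ee_rot: [0.72, 0.694, -0.001, -0.0]
ft_force: [-0.2, 0.1, -1.8]
grip_width: 0.245
```

>>> move_arm(
  moves=[
    [0, 0, 0, 0, 0.002, 0.004, 0.01],
    [0, 0, 0, 0, 0.002, 0.0085, 0.01],
    [0, 0, 0, 0, 0.002, 0.0085, 0.01],
    [0, 0, 0, 0.01, 0.002, 0.0085, 0.01],
    [0, 0, 0, 0.02, 0.002, 0.0085, 0.01],
    [0, 0, 0, 0.027, 0.002, 0.0085, 0.01],
    [0, 0, 0, 0.034, 0.002, 0.0085, 0.01],
    [0, 0, 0, 0.041, 0.002, 0.0085, 0.01],
    [0, 0, 0, 0.048, 0.002, 0.0085, 0.01],
    [0, 0, 0, 0.055, 0.002, 0.0085, 0.01],
  ],
)

```text
clock: 12.4
position: [0.6016, -0.0041, 0.0533]
ee_rot: [0.72, 0.694, 0.0, 0.0]
ft_force: [-0.6, -1.2, -1.4]
grip_width: 0.246
```

Run:
```python
from h import *
o=manip.get_obs(); print(o["position"],o["ft_force"],o["torque"],R.from_quat(o["ee_rot"]).as_euler("xyz",degrees=True))
p=cams.camera_params("wrist"); im=cams.camera("wrist")
cv2.imwrite("pics/w7.png",im[:,:,::-1])
```

```text
[ 0.60157305 -0.00411359  0.05332523] [-0.57388794 -1.17514119 -1.37497895] [-0.29634887 -0.05712785 -0.05988785] [1.79992313e+02 3.51728802e-03 8.79551198e+01]
```

View pics/w7.png

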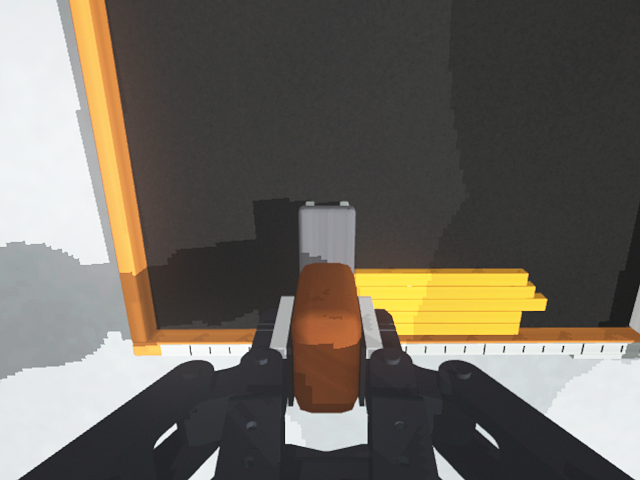

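>>> move_arm(
  moves=[
    [0, 0, 0, 0.007, 0, 0, 0.01],
    [0, 0, 0, 0.014, 0, 0, 0.01],
    [0, 0, 0, 0.021, 0, 0, 0.01],
    [0, 0, 0, 0.028, 0, 0, 0.01],
    [0, 0, 0, 0.035, 0, 0, 0.01],
    [0, 0, 0, 0.041, 0, 0, 0.01],
    [0, 0, 0, 0.046, 0, 0, 0.01],
    [0, 0, 0, 0.049, 0, 0, 0.01],
    [0, 0, 0, 0.051, 0, 0, 0.01],
    [0, 0, 0, 0.052, 0, 0, 0.01],
  ],
)

```text
clock: 13.45
position: [0.6033, 0.0474, 0.0532]
ee_rot: [0.72, 0.694, -0.0, -0.0]
ft_force: [-0.6, -1.6, -1.1]
grip_width: 0.251
```

>>> move_arm(
  moves=[
    [0, 0, 0, 0.001, 0, 0, 0.01],
    [0, 0, 0, 0.002, 0, 0, 0.01],
    [0, 0, 0, 0.003, 0, 0, 0.01],
    [0, 0, 0, 0.003, 0, 0, 0.01],
  ],
)

```text
clock: 13.85
position: [0.6034, 0.0505, 0.0532]
ee_rot: [0.72, 0.694, 0.0, -0.0]
ft_force: [-0.8, -1.3, -1.5]
grip_width: 0.254
```

>>> move_arm(
  moves=[
    [0, 0, 0, 0.001, 0, 0, 0.01],
    [0, 0, 0, 0.002, 0, 0, 0.01],
    [0, 0, 0, 0.002, 0, 0, 0.01],
  ],
)

```text
clock: 14.15
position: [0.6035, 0.0527, 0.0532]
ee_rot: [0.719, 0.695, 0.0, -0.0]
ft_force: [-0.3, -1.2, -1.2]
grip_width: 0.249
```

>>> move_arm(
  moves=[
    [0, 0, 0, 0.001, 0, 0, 0.01],
    [0, 0, 0, 0.002, 0, 0, 0.01],
    [0, 0, 0, 0.002, 0, 0, 0.01],
  ],
)

```text
clock: 14.45
position: [0.6036, 0.0547, 0.0533]
ee_rot: [0.719, 0.695, 0.0, -0.0]
ft_force: [-0.4, -0.2, -2.2]
grip_width: 0.251
```

>>> move_arm(
  moves=[
    [0, 0, 0, 0.001, 0, 0, 0.01],
    [0, 0, 0, 0.0015, 0, 0, 0.01],
    [0, 0, 0, 0.0015, 0, 0, 0.01],
  ],
)

```text
clock: 14.75
position: [0.6037, 0.0562, 0.0532]
ee_rot: [0.719, 0.695, 0.0, -0.0]
ft_force: [-0.1, -0.1, -1.5]
grip_width: 0.25
```

>>> move_arm(
  moves=[
    [0, 0, 0, 0.001, 0, 0, 0.01],
    [0, 0, 0, 0.0015, 0, 0, 0.01],
    [0, 0, 0, 0.0015, 0, 0, 0.01],
  ],
)

```text
clock: 15.05
position: [0.6037, 0.0571, 0.0533]
ee_rot: [0.72, 0.694, -0.0, 0.0]
ft_force: [-0.4, -2.4, -3.0]
grip_width: 0.248
```

>>> move_arm(
  moves=[
    [0, 0, 0, 0.001, 0, 0, 0.01],
    [0, 0, 0, 0.0015, 0, 0, 0.01],
    [0, 0, 0, 0.0015, 0, 0, 0.01],
  ],
)

```text
clock: 15.35
position: [0.6037, 0.0574, 0.0533]
ee_rot: [0.72, 0.694, -0.001, 0.001]
ft_force: [-0.0, -5.8, -1.0]
grip_width: 0.248
```

>>> move_arm(
  moves=[
    [0, 0, 0, 0.0005, 0, 0, 0.01],
    [0, 0, 0, 0.0009, 0, 0, 0.01],
    [0, 0, 0, 0.0009, 0, 0, 0.01],
    [0, 0, 0, 0.0009, 0, 0, 0.01],
  ],
)

```text
clock: 15.75
position: [0.6038, 0.0575, 0.0533]
ee_rot: [0.72, 0.694, -0.001, 0.001]
ft_force: [-1.4, -7.3, -1.4]
grip_width: 0.248
```

Run:
```python
from h import *
o=manip.get_obs(); print(o["position"],o["ft_force"],o["torque"])
p=cams.camera_params("wrist"); im=cams.camera("wrist")
import pickle; pickle.dump((p,im),open("w8.pkl","wb"))
g=cv2.cvtColor(im,cv2.COLOR_RGB2HSV); m=((g[...,0]>18)&(g[...,0]<32)&(g[...,1]>150)&(g[...,2]>150)).astype(np.uint8)
# row-wise left-end column (tubes' stop end) 
for v in range(230,350,4):
    u=np.where(m[v])[0]
    if len(u)>20: print(v,u.min(),u.max(), p2w(p,u.max(),v,.013)[:2].round(4))
```

```text
[0.60379312 0.05748245 0.05329967] [-1.36973362 -7.29892685 -1.36593165] [-2.0442639   0.20057437 -0.0858047 ]
270 355 523 [0.6052 0.1539]
274 354 614 [0.6089 0.1992]
278 354 613 [0.6111 0.1991]
282 355 612 [0.6133 0.1991]
286 356 611 [0.6155 0.199 ]
290 356 610 [0.6177 0.1989]
294 357 609 [0.6199 0.1988]
298 372 608 [0.6222 0.1987]
302 373 607 [0.6245 0.1986]
306 374 606 [0.6267 0.1986]
310 386 605 [0.629  0.1985]
314 391 604 [0.6313 0.1984]
318 393 603 [0.6337 0.1983]
322 394 602 [0.636  0.1982]
326 395 601 [0.6384 0.1981]
330 397 600 [0.6408 0.198 ]
342 229 598 [0.648  0.1983]
```

>>> move_arm(
  moves=[
    [0, 0, 0, 0.0004, 0, 0, 0.01],
    [0, 0, 0, 0.0004, 0, 0, 0.01],
    [0, 0, 0, 0.0004, 0, 0, 0.01],
  ],
)

```text
clock: 16.1
position: [0.6038, 0.0575, 0.0533]
ee_rot: [0.72, 0.694, -0.001, 0.001]
ft_force: [-0.7, -8.3, -0.6]
grip_width: 0.25
```

>>> move_arm(
  moves=[
    [0, 0, 0, -0.003, 0, 0, 0.01],
    [0, 0, 0, -0.008, 0, 0, 0.01],
    [0, 0, 0, -0.018, 0, -0.002, 0.01],
    [0, 0, 0, -0.03, 0, -0.02, 0.01],
    [0, 0, 0, -0.05, 0, -0.06, 0.01],
    [0, 0, 0, -0.07, 0, -0.1, 0.01],
    [0, 0, 0, -0.07, 0, -0.1, 0.01],
    [0, 0, 0, -0.07, 0, -0.1, 0.01],
  ],
)

```text
clock: 16.9
position: [0.6018, -0.0103, 0.1542]
ee_rot: [0.72, 0.694, 0.001, 0.0]
ft_force: [-1.2, 0.7, -3.6]
grip_width: 0.252
```

Run:
```python
from h import *
o=manip.get_obs(); print(o["position"],o["ft_force"])
p=cams.camera_params("wrist"); im=cams.camera("wrist")
import pickle; pickle.dump((p,im),open("w9.pkl","wb"))
cx,cy=.5458,.0475;t=np.radians(-1.75)
def T(x,y,z): return w2p(p,[cx+x*np.cos(t)-y*np.sin(t),cy+x*np.sin(t)+y*np.cos(t),z])
P=[T(x,y,.013) for x in(.05,.095) for y in (.01,.12)]; print(np.round(P))
u0,v0=np.min(P,0).astype(int)-12; u1,v1=np.max(P,0).astype(int)+12
s=min(790/(u1-u0),590/(v1-v0)); print(u0,v0,s)
crop(im,u0,v0,u1-u0,v1-v0,s,"pics/c9.png")
```

```text
[ 0.60177603 -0.01034941  0.15419131] [-1.24886106  0.67346529 -3.59112883]
[[418. 206.]
 [569. 205.]
 [414. 263.]
 [558. 263.]]
401 193 4.388888888888889
```

View pics/c9.png

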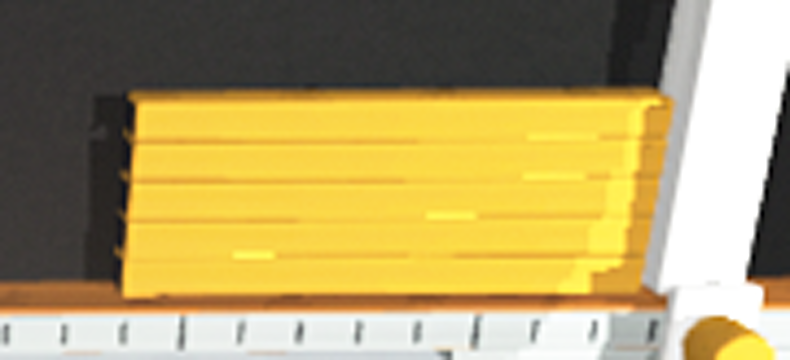

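Run:
```python
from h import *
print(row([.55,-.335,.12],33.3))
```

```text
(array([-5.000e-02, -4.000e-02,  5.468e+01]), array([-0.3273, -0.0395,  0.0325]))
```

>>> move_arm(
  moves=[
    [0, 0, 8, -0.04, -0.005, 0.0, 0.01],
    [0, 0, 54.7, -0.327, -0.0395, 0.0, 0.01],
    [0, 0, 54.7, -0.327, -0.0395, 0.0, 0.01],
    [0, 0, 54.7, -0.327, -0.0395, 0.0, 0.01],
    [0, 0, 54.7, -0.327, -0.0395, 0.0, 0.01],
    [0, 0, 54.7, -0.327, -0.0395, 0.0325, 0.01],
    [0, 0, 54.7, -0.327, -0.0395, 0.0325, 0.01],
    [0, 0, 54.7, -0.327, -0.0395, 0.0325, 0.01],
    [0, 0, 54.7, -0.327, -0.0395, 0.0325, 0.01],
    [0, 0, 54.7, -0.327, -0.0395, 0.0325, 0.01],
  ],
)

```text
clock: 17.95
position: [0.5508, -0.3333, 0.1196]
ee_rot: [0.958, 0.287, -0.0, -0.001]
ft_force: [0.7, 0.1, -1.5]
grip_width: 0.248
```

Run:
```python
from h import *
o=manip.get_obs(); print(o["position"],o["ft_force"],row([.55,-.335,.044],33.3))
```

```text
[ 0.55076283 -0.33333346  0.11964565] [ 0.73622394  0.06938459 -1.5005519 ] (array([-0.11,  0.01,  0.1 ]), array([-0.0015,  0.0011,  0.0756]))
```

>>> move_arm(
  moves=[
    [0, 0, 0, 0, 0, 0.04, 0.01],
    [0, 0, 0, 0, 0, 0.065, 0.01],
    [0, 0, 0, 0, 0, 0.071, 0.01],
    [0, 0, 0, 0, 0, 0.074, 0.01],
    [0, 0, 0, 0, 0, 0.075, 0.01],
    [0, 0, 0, 0, 0, 0.075, 0.01],
  ],
)

```text
clock: 18.55
position: [0.5511, -0.3353, 0.0471]
ee_rot: [0.958, 0.286, 0.001, 0.001]
ft_force: [0.3, -0.7, -1.9]
grip_width: 0.245
```

>>> move_arm(
  moves=[
    [0, 0, 0, 0, 0, 0.001, 0.01],
    [0, 0, 0, 0, 0, 0.001, 0.01],
  ],
)

```text
clock: 18.75
position: [0.5505, -0.3352, 0.0453]
ee_rot: [0.958, 0.286, 0.0, 0.0]
ft_force: [-0.5, 1.1, -2.2]
grip_width: 0.248
```

>>> move_arm(
  moves=[
    [0, 0, 0, 0, 0, 0.001, 0.01],
    [0, 0, 0, 0, 0, 0.002, 0.01],
    [0, 0, 0, 0, 0, 0.002, 0.01],
    [0, 0, 0, 0, 0, 0.002, 0.01],
  ],
)

```text
clock: 19.15
position: [0.5505, -0.3353, 0.0437]
ee_rot: [0.958, 0.286, 0.0, -0.0]
ft_force: [-2.2, 2.7, 7.1]
grip_width: 0.251
```

>>> move_arm(
  moves=[
    [0, 0, 0, 0, 0, -0.0015, 0.01],
    [0, 0, 0, 0, 0, -0.0015, 0.03],
    [0, 0, 0, 0, 0, -0.0015, 0.05],
    [0, 0, 0, 0, 0, -0.0015, 0.06],
    [0, 0, 0, 0, 0, -0.0015, 0.06],
    [0, 0, 0, 0, 0, -0.0015, 0.06],
    [0, 0, 0, 0, 0, -0.02, 0.06],
    [0, 0, 0, 0, 0, -0.06, 0.06],
    [0, 0, 0, 0, 0, -0.1, 0.06],
    [0, 0, 0, 0, 0, -0.15, 0.06],
  ],
)

```text
clock: 20.15
position: [0.5495, -0.3349, 0.1947]
ee_rot: [0.958, 0.286, -0.0, -0.0]
ft_force: [1.2, 0.0, 0.2]
grip_width: 0.703
```

>>> move_arm(
  moves=[
    [0, 0, 0, 0, 0, 0, 0.06],
    [0, 0, 0, 0, 0, 0, 0.06],
    [0, 0, 0, 0, 0, 0, 0.06],
  ],
)

```text
clock: 20.45
position: [0.55, -0.3348, 0.1925]
ee_rot: [0.958, 0.286, -0.0, -0.0]
ft_force: [-0.1, 0.1, -0.3]
grip_width: 0.704
```

Run:
```python
from h import *
o=manip.get_obs(); print(o["position"],o["ft_force"],o["grip_width"])
p=cams.camera_params("wrist"); a=cams.camera("wrist"); b=cams.camera("top")
# one composite: wrist crop + tray in top view
A=a[140:380,180:480]; A=cv2.resize(A,(400,320)); B=cv2.resize(b[200:290,225:445],(790,323)[0:2],interpolation=cv2.INTER_CUBIC)
C=np.zeros((600,790,3),np.uint8); C[:277,:400]=A[:277]; C[277:]=B
cv2.imwrite("pics/end.png",C[:,:,::-1])
```

```text
[ 0.54996126 -0.33478915  0.19248952] [-0.10624354  0.12910901 -0.31717471] 0.7039684219100436
```

Run:
```python
from h import *
p=cams.camera_params("wrist"); a=cams.camera("wrist")
g=cv2.cvtColor(a,cv2.COLOR_RGB2HSV); m=((g[...,0]<15)&(g[...,1]>130)&(g[...,2]>40)&(g[...,2]<200)).astype(np.uint8)
n,l,s,c=cv2.connectedComponentsWithStats(m)
for i in range(1,n):
    if s[i,4]>150: print(s[i],c[i].round(1))
t=np.radians(33.3);x=np.array([np.cos(t),np.sin(t)]);y=np.array([-x[1],x[0]]); c0=np.array([.550,-.335])+.0025*y
print("expected top corners",[np.round(w2p(p,[*(c0+i*.011*x+j*.019*y),z])) for i in(1,-1) for j,z in((1,.082),(-1,.082),(1,.034))])
```

```text
[587   0  37  13 300] [605.6   4.4]
[ 311  188   32   64 1789] [326.9 219.7]
expected top corners [array([344., 198.]), array([343., 253.]), array([341., 183.]), array([310., 198.]), array([310., 253.]), array([312., 183.])]
```

```bash
python3 -c "
from workcell import manip
print(manip.hand_in())"
```

```text
the job is handed in; nothing more can be done
None
```

The five tubes are in one closed row along the fence with their ends square against the stop. The rake stands on its tines on the open bench, about where I picked it up. I handed the job in with about 20.5 s on the robot's clock.

- **Fence:** I raked the tubes across in one stroke and pressed the row shut with 8.4 N. As I pressed, the upward force rose to about +4 N from about −2 N. The tines may have touched the mat lightly, so I worked about 1.5 mm higher for the next push.
- **Stop:** With the rake turned a quarter turn, I pushed the right-hand ends along the fence. The force settled at 8.3 N at the stop.
- **Check of the row:** The enlarged wrist picture after backing off showed five tubes side by side, no gaps, ends flush, touching the fence and stop.
- **Check of the rake:** I had used up the picture limit, so I checked this by numbers. The grip appeared at u 311–343, v 188–252, against about 310–344 and 183–253 expected for an upright rake. The gripper was open, well above the rake, and read no load.

After backing off, I did not look again at the tubes, the stop or the other objects. The readings between moves peaked at about 8.4 N, with no sign of an unplanned contact.

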